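# Lay out the cheese board

### The job

Lay out the cheese board: set each of the three cheeses flat and fully down into the well of the serving board that is cut to its shape and size, and stack all the shortbread fingers from the baking sheet into one crosswise tower centred in the framed square. Lay two fingers to a layer, parallel with an open gap of about a finger and a half between them: the bottom pair along the board's long side, the next pair straight across it near its ends, then along again; if one is left over it lies on top at one side, as if its partner were to follow. Leave the jar, the lidded bowl and the butter dish where they stand.

Things in the scene. Friction and masses are not known exactly. Their poses are not given: they have to be found in the camera images.
- board: wooden serving board, 200 (its x) by 340 (its y) by 22 mm thick, lying fixed on the counter; origin at the centre of its underside, z up, its long side along its y. One half has three flat-bottomed wells, each 10 mm deep (floor 12 mm above the counter): round 68 mm, round 50 mm and square 60 mm. The other half is plain and flat, with a square of 118 mm framed by a dark routed line (flush).
- well_big (a point): centre of the floor of the 68 mm round well; axes as the board's
- well_small (a point): centre of the floor of the 50 mm round well; axes as the board's
- well_square (a point): centre of the floor of the 60 by 60 mm square well, its sides along the board's x and y; axes as the board's
- field (a point): centre of the framed square, on the board's top face (22 mm above the counter); axes as the board's
- sheet: thin flat steel baking sheet, 230 by 230 mm, 3 mm thick, without rims apart from a slightly turned-up edge on the robot's side, fixed on the counter at one side of the board; origin at the centre of its underside. The shortbread fingers start on it.
- slate: dark slate slab, 210 (x) by 230 (y) by 5 mm, fixed on the counter at the other side of the board; origin at the centre of its underside. The cheeses start on it.
- cheese_big: hard cheese with a pale rind, a round wheel 64 mm across and 30 mm high, 70 to 140 g; origin at its centre, z along its height (up at the start)
- cheese_small: hard cheese with the same rind, a round wheel 46 mm across and 30 mm high, 40 to 80 g; origin at its centre, z along its height
- cheese_square: hard cheese with the same rind, a square piece 56 by 56 mm and 30 mm high, 70 to 140 g; origin at its centre, x and y along its sides, z along its height
- finger0: golden shortbread finger, a firm bar 80 (its x) by 22 (y) by 20 mm (z), 35 g; origin at its centre. Four to six of the six are there; absent ones read None. All are alike.
- finger1: golden shortbread finger, a firm bar 80 (its x) by 22 (y) by 20 mm (z), 35 g; origin at its centre. Four to six of the six are there; absent ones read None. All are alike.
- finger2: golden shortbread finger, a firm bar 80 (its x) by 22 (y) by 20 mm (z), 35 g; origin at its centre. Four to six of the six are there; absent ones read None. All are alike.
- finger3: golden shortbread finger, a firm bar 80 (its x) by 22 (y) by 20 mm (z), 35 g; origin at its centre. Four to six of the six are there; absent ones read None. All are alike.
- finger4: golden shortbread finger, a firm bar 80 (its x) by 22 (y) by 20 mm (z), 35 g; origin at its centre. Four to six of the six are there; absent ones read None. All are alike.
- finger5: golden shortbread finger, a firm bar 80 (its x) by 22 (y) by 20 mm (z), 35 g; origin at its centre. Four to six of the six are there; absent ones read None. All are alike.
- jar: amber preserving jar with a steel lid, 72 mm across and 100 mm high, stands behind the board; not part of the job; origin under its centre
- bowl: white lidded stoneware bowl, 100 mm across and 60 mm high, stands behind the board; not part of the job; origin under its centre
- butter: white butter dish with a wooden knob on its lid, 85 by 150 mm and 69 mm high, stands farther off at the left; not part of the job; origin under its centre
There are look-alikes about, which are no part of the job. Leave any pink look-alike of the cheese_small alone. What is shaped like the finger0 but purple is not meant.

How it is judged (in metres and radians):
At the end, for the whole second after the job is handed in: Each cheese is flat in its own well (5 mm of centre, 2.5 mm of floor). Every finger present lies in the tower, layers 1 and 3 along the board, 2 across (0.2 rad), middle 18 to 36 mm from the tower's centre and at most 12 mm from it lengthwise. All at rest (horizontal distance between cheese_big and well_big below 0.005 m and z of cheese_big in the frame of well_big between 0.01 and 0.0175 m and angle between the z axis of each of cheese_big, cheese_small, cheese_square and the z axis of board, either way round below 0.07 rad and linear speed of each of cheese_big, cheese_small, cheese_square, finger0, finger1, finger2, finger3, finger4, finger5 below 0.02 m/s and horizontal distance between cheese_small and well_small below 0.005 m and z of cheese_small in the frame of well_small between 0.01 and 0.0175 m and horizontal distance between cheese_square and well_square below 0.005 m and z of cheese_square in the frame of well_square between 0.01 and 0.0175 m and ((z of finger0 in the frame of field between 0.006 and 0.014 m and angle between the x axis of finger0 and the y axis of board, either way round below 0.2 rad and y of finger0 in the frame of field between -0.012 and 0.012 m and horizontal distance between finger0 and field between 0.018 and 0.036 m) or (z of finger0 in the frame of field between 0.026 and 0.036 m and angle between the x axis of finger0 and the x axis of board, either way round below 0.2 rad and x of finger0 in the frame of field between -0.012 and 0.012 m and horizontal distance between finger0 and field between 0.018 and 0.036 m) or (z of finger0 in the frame of field between 0.046 and 0.058 m and angle between the x axis of finger0 and the y axis of board, either way round below 0.2 rad and y of finger0 in the frame of field between -0.012 and 0.012 m and horizontal distance between finger0 and field between 0.018 and 0.036 m)) and ((z of finger1 in the frame of field between 0.006 and 0.014 m and angle between the x axis of finger1 and the y axis of board, either way round below 0.2 rad and y of finger1 in the frame of field between -0.012 and 0.012 m and horizontal distance between finger1 and field between 0.018 and 0.036 m) or (z of finger1 in the frame of field between 0.026 and 0.036 m and angle between the x axis of finger1 and the x axis of board, either way round below 0.2 rad and x of finger1 in the frame of field between -0.012 and 0.012 m and horizontal distance between finger1 and field between 0.018 and 0.036 m) or (z of finger1 in the frame of field between 0.046 and 0.058 m and angle between the x axis of finger1 and the y axis of board, either way round below 0.2 rad and y of finger1 in the frame of field between -0.012 and 0.012 m and horizontal distance between finger1 and field between 0.018 and 0.036 m)) and ((z of finger2 in the frame of field between 0.006 and 0.014 m and angle between the x axis of finger2 and the y axis of board, either way round below 0.2 rad and y of finger2 in the frame of field between -0.012 and 0.012 m and horizontal distance between finger2 and field between 0.018 and 0.036 m) or (z of finger2 in the frame of field between 0.026 and 0.036 m and angle between the x axis of finger2 and the x axis of board, either way round below 0.2 rad and x of finger2 in the frame of field between -0.012 and 0.012 m and horizontal distance between finger2 and field between 0.018 and 0.036 m) or (z of finger2 in the frame of field between 0.046 and 0.058 m and angle between the x axis of finger2 and the y axis of board, either way round below 0.2 rad and y of finger2 in the frame of field between -0.012 and 0.012 m and horizontal distance between finger2 and field between 0.018 and 0.036 m)) and ((z of finger3 in the frame of field between 0.006 and 0.014 m and angle between the x axis of finger3 and the y axis of board, either way round below 0.2 rad and y of finger3 in the frame of field between -0.012 and 0.012 m and horizontal distance between finger3 and field between 0.018 and 0.036 m) or (z of finger3 in the frame of field between 0.026 and 0.036 m and angle between the x axis of finger3 and the x axis of board, either way round below 0.2 rad and x of finger3 in the frame of field between -0.012 and 0.012 m and horizontal distance between finger3 and field between 0.018 and 0.036 m) or (z of finger3 in the frame of field between 0.046 and 0.058 m and angle between the x axis of finger3 and the y axis of board, either way round below 0.2 rad and y of finger3 in the frame of field between -0.012 and 0.012 m and horizontal distance between finger3 and field between 0.018 and 0.036 m)) and ((z of finger4 in the frame of field between 0.006 and 0.014 m and angle between the x axis of finger4 and the y axis of board, either way round below 0.2 rad and y of finger4 in the frame of field between -0.012 and 0.012 m and horizontal distance between finger4 and field between 0.018 and 0.036 m) or (z of finger4 in the frame of field between 0.026 and 0.036 m and angle between the x axis of finger4 and the x axis of board, either way round below 0.2 rad and x of finger4 in the frame of field between -0.012 and 0.012 m and horizontal distance between finger4 and field between 0.018 and 0.036 m) or (z of finger4 in the frame of field between 0.046 and 0.058 m and angle between the x axis of finger4 and the y axis of board, either way round below 0.2 rad and y of finger4 in the frame of field between -0.012 and 0.012 m and horizontal distance between finger4 and field between 0.018 and 0.036 m)) and ((z of finger5 in the frame of field between 0.006 and 0.014 m and angle between the x axis of finger5 and the y axis of board, either way round below 0.2 rad and y of finger5 in the frame of field between -0.012 and 0.012 m and horizontal distance between finger5 and field between 0.018 and 0.036 m) or (z of finger5 in the frame of field between 0.026 and 0.036 m and angle between the x axis of finger5 and the x axis of board, either way round below 0.2 rad and x of finger5 in the frame of field between -0.012 and 0.012 m and horizontal distance between finger5 and field between 0.018 and 0.036 m) or (z of finger5 in the frame of field between 0.046 and 0.058 m and angle between the x axis of finger5 and the y axis of board, either way round below 0.2 rad and y of finger5 in the frame of field between -0.012 and 0.012 m and horizontal distance between finger5 and field between 0.018 and 0.036 m))); the robot touches nothing.
It fails at once if the jar is pushed away or knocked over (distance of jar from where it was at the start of the episode above 0.03 m or angle between jar's own z axis and vertical above 0.5 rad).
It fails at once if the bowl is pushed away or knocked over (distance of bowl from where it was at the start of the episode above 0.03 m or angle between bowl's own z axis and vertical above 0.5 rad).
It fails at once if the butter dish is pushed away or knocked over (distance of butter from where it was at the start of the episode above 0.03 m or angle between butter's own z axis and vertical above 0.5 rad).
Of finger0, finger1, finger2, finger3, finger4, finger5 only 4 to 6 are there at a start; the rules pass over those that are not, and their reading is None.
At some moment in a run one of cheese_big, cheese_small, cheese_square may be knocked a few centimetres aside while the robot is not near it.
Once in a run the grip may slacken for a moment while it holds something.
It also fails if it takes over 210 s, if anything falls off the work surface, if the arm or the gripper's body presses on something with over 40 N, if the wrist force passes 120 N, or if a joint passes its speed limit or range.

### The arm

A 6-joint arm with a two-finger parallel gripper is mounted at the origin on the work surface. World frame = base frame: x ahead of the robot, y to its left, z up, the work surface at z = 0. Lengths are in mm, angles in rad, forces in N, time in s.
With the tool pointing down it reaches from about 275 to 825 mm from the base axis. Payload 4.9 kg.
Tool frame: the origin (TCP) lies at the very end of the fingers, on their centre line; the grasp point (between the pads) lies 19 mm behind it; z points along the fingers, y is the line along which they close (so a half turn about z gives the same grasp; the last joint's range is limited). The gripper opens to 85 mm and grips with 20 to 120 N. Pads are 22 mm wide; open, the fingers measure 114 mm over their backs; the gripper's body (76 mm by 85 mm) begins 54 mm behind the grasp point. The pads swing forward as they close: fully open they stand 13 mm farther back than shut.
Start: joints at [-1.449, 0.326, -0.193, 1.052, 0, 1.437], TCP at [139.172, -532.118, 231.281] pointing down, gripper open.
Joint ranges: [-2.65, 2.65], [-0.97, 1.79], [-1.3, 1.35], [-1.93, 2.1], [-1.47, 1.37], [-3.14, 3.14]. Speed limits (rad/s): [2.57, 2.57, 3.14, 3.14, 3.14, 3.14].

### API

Orientations are given as [roll, pitch, yaw] about the fixed x, y, z axes, in that order (R = Rz(yaw) Ry(pitch) Rx(roll)).
In Python, from bench import bot, solve_ik, imaging gives the robot as it stands. Calls block until the motion is done:
- bot.move_ptp(position, orientation): joint-space move of the TCP to a pose.
- bot.movel(position, rot=None, max_speed=150, threshold=None): straight line of the TCP; rot=None keeps the orientation; max_speed is the mean speed in mm/s. With threshold (N) it stops when the force on the tool has changed by that much, and returns True; else False.
- bot.move_j(angles): joint-space move.
- bot.grip(opening, effort=None): opening from 0.0 (shut) to 1.0 (fully open); effort is the grip in N (None keeps the last); returns when the fingers have stopped.
- bot.dwell(seconds).
- solve_ik(position, orientation): joint angles nearest the present ones, or None.
- bot.get_state(): the state.
- imaging.capture(name): name is "scene" or "side" or "wrist"; returns the picture (400x640x3 uint8, blue, green, red); there is no depth.
- imaging.camera_model(name): a dict with "K" (3x3 intrinsics, pixels), "k1" (the pictures are not rectified: a ray, as slopes to the right and down, at radius r is drawn at 1 + k1 r^2 times it, then the intrinsics apply), "position" and "rotation" of the camera in the world. Camera axes: x right, y up, looking along -z (the intrinsics and any distortion apply to the point x, -y, -z); pixel columns grow to the right and rows downward; lengths in mm; the calibration is good to about 2 mm. A picture is of the moment at which its call begins: read the wrist's pose just before it. camera_model takes no time and is no camera call; for the wrist camera it gives the pose at the moment of the call.
A pose or a line that the arm cannot do raises bot.IKError and nothing moves.
- bot.sign_off(): hands the job in; it is judged then, once.
The state is a dict: "t": time; "qpos": joint angles; "joint_velocities": joint speeds; "effort": joint torques, N m; "tcp_pos": TCP position; "orientation": TCP orientation; "contact_force": force on the tool from outside, world axes, zero at the start; "wrist_torque": the same for the moment, N m; "opening": opening from 0.0 (shut) to 1.0 (fully open); "gripper_force": force on a finger pad.
Only numpy, scipy, OpenCV 4.12 (cv2) and the standard library are available. Lean on these libraries where they do the work, as an engineer would, in place of code of your own. Each camera call takes 0.05 s, during which the arm holds its last target. There are 200 camera calls.

## Working session

There is one attempt and no reset: what is moved stays moved. The work goes in short steps, each a Python script; the robot and the scene stay as the last script left them, time stands still between calls to the robot, and variables do not carry over. Pictures are saved under pics/ and viewed, at most 14 in all, crops included, and the job is handed in when it is done.

```bash
ls; mkdir -p pics
python3 - <<'E'
from bench import bot, imaging
import cv2
for n in ("scene","side"):
    cv2.imwrite(f"pics/{n}0.png",imaging.capture(n))
    m=imaging.camera_model(n); print(n,m)
print(imaging.camera_model("wrist"))
print(bot.get_state())
E
```

```text
pics
scene {'K': array([[361.34684969,   0.        , 315.24766101],
       [  0.        , 361.34684969, 196.44332189],
       [  0.        ,   0.        ,   1.        ]]), 'k1': -0.033793386213911716, 'position': array([ 988.56822272, -500.56498989,  789.32694882]), 'rotation': array([0.70073558, 0.01971306, 0.77541766])}
side {'K': array([[441.80644731,   0.        , 318.72621098],
       [  0.        , 441.80644731, 192.04349074],
       [  0.        ,   0.        ,   1.        ]]), 'k1': -0.012399817597837003, 'position': array([  232.71473975, -1339.11882725,   804.20045377]), 'rotation': array([ 1.04445733,  0.02167684, -0.25773928])}
{'K': array([[285.51285397,   0.        , 318.27285224],
       [  0.        , 285.51285397, 195.88205497],
       [  0.        ,   0.        ,   1.        ]]), 'k1': -0.04661416167611148, 'position': array([ 206.04458207, -514.86072437,  374.82795257]), 'rotation': array([-2.73696420e-01,  1.13323613e-03, -1.31477808e+00])}
{'t': 0.1, 'qpos': array([-1.44916652e+00,  3.26872042e-01, -1.93496490e-01,  1.05199506e+00,
       -1.15422594e-05,  1.43657811e+00]), 'joint_velocities': array([ 0.00243691, -0.00209046,  0.00176303, -0.00205242,  0.00071428,
        0.00169251]), 'effort': array([ 2.04186626e-04, -4.44241762e+01,  2.63037050e+01,  7.95649365e-03,
       -1.36200661e-04, -1.22176377e-05]), 'tcp_pos': array([ 139.11977451, -531.5702583 ,  230.57411   ]), 'orientation': array([-3.14003794e+00, -1.98285542e-04,  2.55847884e-01]), 'contact_force': array([ 0.1795434 , -0.5690905 ,  0.28648286]), 'wrist_torque': array([-0.00385076,  0.01789778,  0.01778001]), 'gripper_force': 0.0, 'opening': 1.0041180354388612}
```

View pics/scene0.png

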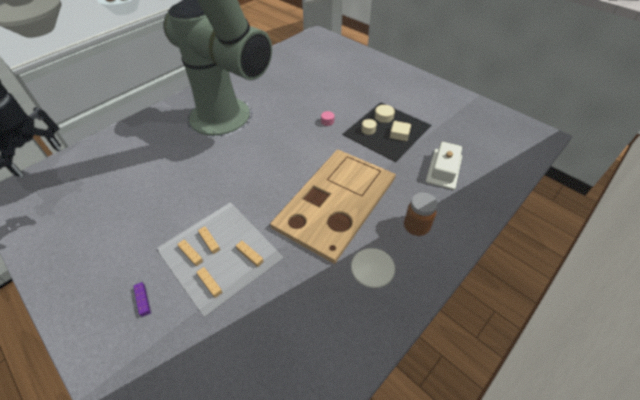

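View pics/side0.png

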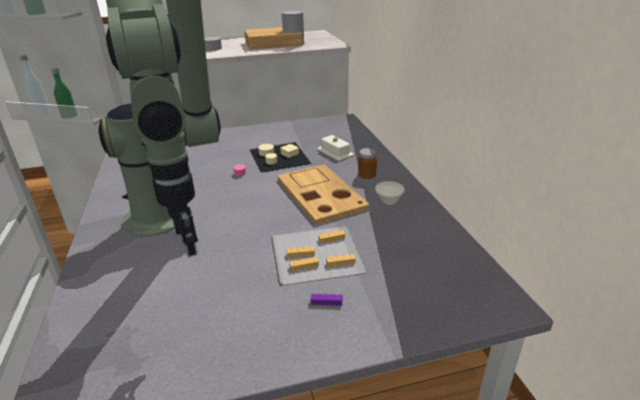

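The scene shows four golden fingers on the sheet at (190,251), (208,239), (249,253) and (208,281). The purple look-alike is at (142,299). The cheeses on the slate are big (385,114), small (369,127) and square (401,130), with the pink look-alike at (328,118). The board corners are (338,151), (396,178), (337,259) and (271,224).

```bash
cat > h.py <<'E'
import numpy as np, cv2
from scipy.spatial.transform import Rotation as Ro
from bench import bot, solve_ik, imaging
def world(m,px,z):
    K=m["K"]; px=np.atleast_2d(px).astype(float)
    d=np.c_[(px[:,0]-K[0,2])/K[0,0],(px[:,1]-K[1,2])/K[1,1]]; u=d.copy()
    for _ in range(20): u=d/(1+m["k1"]*(u**2).sum(1,keepdims=True))
    R=Ro.from_euler("xyz",m["rotation"]).as_matrix()
    v=np.c_[u[:,0],-u[:,1],-np.ones(len(u))]@R.T
    p=m["position"]; return p+v*((z-p[2])/v[:,2])[:,None]
def pix(m,P):
    P=np.atleast_2d(P); R=Ro.from_euler("xyz",m["rotation"]).as_matrix()
    c=(P-m["position"])@R; u=np.c_[c[:,0],-c[:,1]]/-c[:,2:]
    u=u*(1+m["k1"]*(u**2).sum(1,keepdims=True))
    return u*m["K"][0,0]+m["K"][:2,2]
def snap(name,cam="wrist"):
    m=imaging.camera_model(cam); im=imaging.capture(cam)
    cv2.imwrite(f"pics/{name}.png",im); np.save(f"pics/{name}.npy",m,allow_pickle=True); return im,m
def load(name): return cv2.imread(f"pics/{name}.png"),np.load(f"pics/{name}.npy",allow_pickle=True).item()
E
python3 - <<'E'
from h import *
np.set_printoptions(suppress=True,precision=1)
m=imaging.camera_model("scene")
B=world(m,[(338,151),(396,178),(337,259),(271,224)],22); print("board",B)
print([np.linalg.norm(B[i]-B[i-1]) for i in range(4)],B.mean(0))
print("fing",world(m,[(190,251),(208,239),(249,253),(208,281)],13))
print("cheese",world(m,[(385,110),(369,125),(401,127)],35))
print("jar,bowl,butter,pink",world(m,[(419,228),(373,275),(444,180),(328,121)],0))
for n,p in dict(fing=(142,299)).items(): print(n,world(m,p,10))
E
```

```text
board [[ 446.6  131.6   22. ]
 [ 645.2  161.7   22. ]
 [ 701.7 -154.2   22. ]
 [ 506.5 -196.1   22. ]]
[np.float64(333.1459541018782), np.float64(200.87246116794614), np.float64(320.9178068451186), np.float64(199.60647301643004)] [575.  -14.2  22. ]
fing [[ 415.7 -389.8   13. ]
 [ 418.7 -336.9   13. ]
 [ 528.4 -289.4   13. ]
 [ 518.1 -406.1   13. ]]
cheese [[435.  383.2  35. ]
 [446.  282.9  35. ]
 [528.1 346.   35. ]]
jar,bowl,butter,pink [[ 787.6   75.3    0. ]
 [ 785.9 -117.     0. ]
 [ 743.2  271.7    0. ]
 [ 303.5  239.3    0. ]]
fing [[ 443.4 -540.7   10. ]]
```

Run:
```python
from h import *
np.set_printoptions(suppress=True,precision=1)
for n,p in dict(sheet=(500,-355,190),board=(605,-14,210),slate=(500,330,190)).items():
    bot.move_ptp(p,[np.pi,0,0]); bot.dwell(.3); snap(n)
    s=bot.get_state(); print(n,s["t"],s["tcp_pos"],s["qpos"])
print(bot.get_state()["contact_force"])
```

```text
sheet 1.95 [ 499.6 -355.5  190.1] [-0.7  0.5 -0.1  1.  -0.   2.4]
board 3.6417 [605.  -14.7 209.9] [-0.1  0.4 -0.1  1.1 -0.   3. ]
slate 8.6583 [500. 330. 190.] [ 0.5  0.4 -0.1  1.  -0.  -2.7]
[ 0.  -0.7  0.6]
```

View pics/sheet.png

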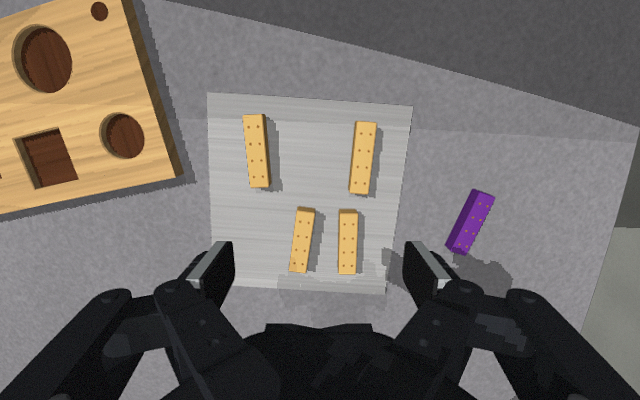

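View pics/board.png

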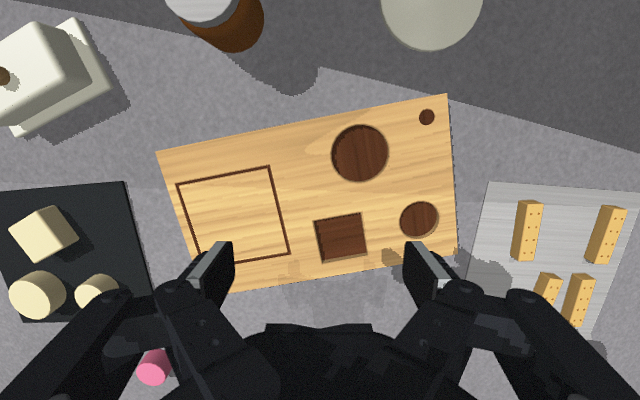

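View pics/slate.png

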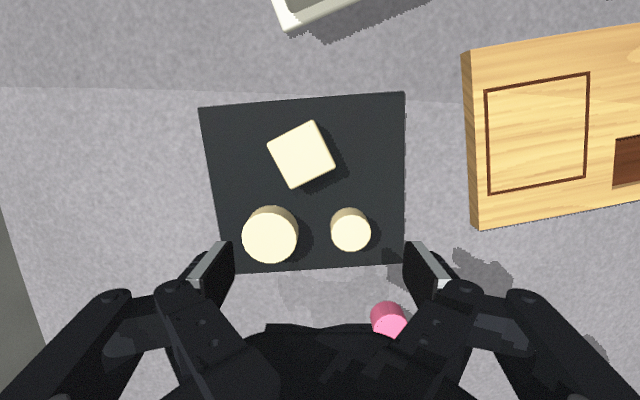

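The wrist views confirm the scene. Golden fingers on the sheet are at (256,151), (363,158), (302,240) and (348,242), with the purple one at (470,222). On the slate the square cheese is at (301,155), big at (270,235), small at (350,230) and the pink one at (388,320). On the board the wells are big (360,153), small (419,219) and square (341,237), and the frame is around (233,213). I'll take a second board view turned half round, to cancel hand-eye bias, and enlarge the wells.

Run:
```python
from h import *
np.set_printoptions(suppress=True,precision=1)
bot.move_ptp((560,-40,200),[np.pi,0,np.pi]); bot.dwell(.3); snap("board2")
print(bot.get_state()["t"],bot.get_state()["qpos"])
# rectified top-down maps at plane z=22, 2px/mm, x:450..720 y:-210..150
def rect(n,z,x0,x1,y0,y1,s=2):
    im,m=load(n); X,Y=np.meshgrid(np.arange(x0,x1,1/s),np.arange(y0,y1,1/s),indexing="ij")
    p=pix(m,np.c_[X.ravel(),Y.ravel(),np.full(X.size,z)]).astype(np.float32).reshape(*X.shape,2)
    return cv2.remap(im,p[...,0],p[...,1],cv2.INTER_CUBIC)
a=rect("board",22,450,720,-210,150,1.1);b=rect("board2",22,450,720,-210,150,1.1)
cv2.imwrite("pics/rect.png",np.hstack([a,b]));print(a.shape)
```

```text
11.1333 [-0.2  0.4 -0.2  1.   0.  -0.2]
(297, 396, 3)
```

View pics/rect.png

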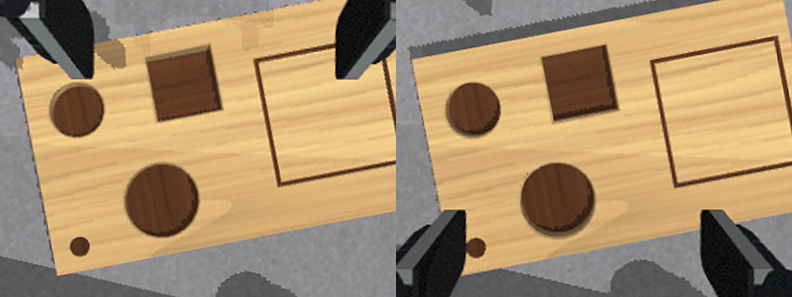

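```bash
cat >> h.py <<'E'
from scipy.optimize import minimize
def shape(kind,a,b=None):
    if kind=="o": t=np.linspace(0,2*np.pi,60,endpoint=False); return np.c_[np.cos(t),np.sin(t)]*a/2
    return np.array([[1,1],[-1,1],[-1,-1],[1,-1]])*[a/2,(b or a)/2]
SS=4
def poly(m,P,roi):
    x0,y0,x1,y1=roi; M=np.zeros(((y1-y0)*SS,(x1-x0)*SS),np.uint8)
    q=((pix(m,P)-[x0,y0]+.5)*SS-.5)
    cv2.fillConvexPoly(M,np.round(cv2.convexHull(q.astype(np.float32))*16).astype(np.int32),1,shift=4); return M
def at(sh,p,z):
    c,s=np.cos(p[2]),np.sin(p[2]); return np.c_[sh@np.array([[c,s],[-s,c]])+p[:2],np.full(len(sh),z)]
def render(m,sh,p,z0,z1,well,roi):
    A,B=at(sh,p,z0),at(sh,p,z1)
    return poly(m,A,roi)&poly(m,B,roi) if well else poly(m,np.r_[A,B],roi)
def fit(m,mask,sh,p0,z0,z1,well=False,yaw=True):
    """prism (or well floor) pose by IoU with the mask component nearest to p0"""
    c=pix(m,[[*p0[:2],z1 if not well else z0]])[0]
    n,L,st,ce=cv2.connectedComponentsWithStats(mask.astype(np.uint8))
    big=[i for i in range(1,n) if st[i,4]>150]; i=min(big,key=lambda i:np.hypot(*(ce[i]-c)))
    x,y,w,h=st[i,:4]; roi=(x-12,y-12,x+w+12,y+h+12)
    if x<12 or y<12: roi=(max(x-12,0),max(y-12,0),x+w+12,y+h+12)
    T=(L[roi[1]:roi[3],roi[0]:roi[2]]==i).astype(np.uint8)
    roi=(roi[0],roi[1],roi[0]+T.shape[1],roi[1]+T.shape[0])
    T=cv2.resize(T*255,None,fx=SS,fy=SS,interpolation=cv2.INTER_LINEAR)>127
    p0=np.array(p0,float); p0[:2]+=world(m,ce[i],z1 if not well else z0)[0,:2]-world(m,c,z1 if not well else z0)[0,:2]
    def f(v):
        p=[v[0],v[1],v[2]/50 if yaw else p0[2]]; R=render(m,sh,p,z0,z1,well,roi)>0
        return 1-(R&T).sum()/(R|T).sum()
    best=None
    for dy in ([-.5,0,.5] if yaw else [0]):
        v0=np.array([p0[0],p0[1],(p0[2]+dy)*50]); 
        S=v0+np.array([[0,0,0],[6,0,0],[0,6,0],[0,0,12]])
        if not yaw: v0=v0[:2]; S=S[:3,:2]
        r=minimize(f,v0,method="Nelder-Mead",options=dict(initial_simplex=S,xatol=.02,fatol=1e-5))
        if best is None or r.fun<best.fun: best=r
    v=best.x; return np.array([v[0],v[1],v[2]/50 if yaw else p0[2],1-best.fun])
def hsv(im): return cv2.cvtColor(cv2.GaussianBlur(im,(3,3),0),cv2.COLOR_BGR2HSV).astype(int)
def m_dark(im): H=hsv(im); return (H[...,1]>90)&(H[...,2]<125)&(H[...,0]<20)
def m_gold(im): H=hsv(im); return (H[...,1]>75)&(H[...,2]>90)&(H[...,0]>8)&(H[...,0]<30)
def m_cheese(im): H=hsv(im); return (H[...,2]>90)&(H[...,1]>30)&(H[...,0]>12)&(H[...,0]<40)
BIG,SMALL,SQ,FIN=shape("o",64),shape("o",46),shape("r",56),shape("r",80,22)
WELLS=dict(big=(shape("o",68),(596,-63,0)),small=(shape("o",50),(548,-140,0)),square=(shape("r",60),(524,-45,.17)))
E
python3 - <<'E'
from h import *
np.set_printoptions(suppress=True,precision=3)
for n in ("board","board2"):
    im,m=load(n); M=m_dark(im)
    for k,(s,p) in WELLS.items(): print(n,k,fit(m,M,s,p,12,22,True,k=="square"))
im,m=load("slate"); M=m_cheese(im)
for k,s,px in (("big",BIG,(270,235)),("small",SMALL,(350,230)),("sq",SQ,(301,155))):
    print(k,fit(m,M,s,[*world(m,px,35)[0,:2],.4 if k=="sq" else 0],5,35,False,k=="sq"))
im,m=load("sheet"); M=m_gold(im)
for px in ((256,151),(363,158),(302,240),(348,242)): print("f",fit(m,M,FIN,[*world(m,px,23)[0,:2],0],3,23))
# frame
fr=shape("r",118)
for n in ("board2","slate","board"):
    im,m=load(n); g=cv2.GaussianBlur(im[...,2],(3,3),0).astype(np.float32)
    t=np.linspace(-1,1,120)[:,None]
    L=np.concatenate([np.c_[t*59,0*t+59],np.c_[t*59,0*t-59],np.c_[0*t+59,t*59],np.c_[0*t-59,t*59]])
    def f(v):
        q=pix(m,at(L,[v[0],v[1],v[2]/50],22)).astype(np.float32)
        d=cv2.remap(g,q[None,:,0],q[None,:,1],cv2.INTER_LINEAR,borderValue=255)
        return np.median(d) if 0 else np.minimum(np.maximum(d,90),190).mean()
    best=min((minimize(f,[550+a,70+b,8.5+c],method="Nelder-Mead",options=dict(initial_simplex=np.array([[550+a,70+b,8.5+c]])+[[0,0,0],[4,0,0],[0,4,0],[0,0,2]])) for a in range(-12,13,4) for b in range(-12,13,4) for c in (-1.5,0,1.5)),key=lambda r:r.fun)
    print(n,"frame",best.x[:2],best.x[2]/50,best.fun)
E
```

```text
board big [631.091 -64.066   0.      0.981]
board small [ 548.657 -141.495    0.       0.963]
board square [524.773 -43.149   0.189   0.976]
board2 big [633.052 -63.623   0.      0.935]
board2 small [ 550.326 -141.413    0.       0.945]
board2 square [526.26  -43.161   0.191   0.974]
big [434.536 386.464   0.      0.615]
small [440.551 292.668   0.      0.362]
sq [529.492 347.954   0.467   0.208]
f [ 531.163 -287.46     0.027    0.877]
f [ 523.534 -404.903   -0.074    0.95 ]
f [ 422.223 -335.506   -0.147    0.947]
f [ 419.679 -391.392    0.018    0.933]
board2 frame [551.881  87.894] 0.1910480762739328 142.12083435058594
slate frame [548.991  88.551] 0.18827003631110834 147.0818328857422
board frame [308.233 141.743] 0.022951987314601654 90.0
```

Run:
```python
from h import *
im,m=load("slate"); H=hsv(im)
for p in [(270,240),(270,212),(350,232),(350,212),(301,150),(322,175),(330,160),(230,180),(390,230),(300,95)]: print(p,H[p[1],p[0]])
im,m=load("sheet"); H=hsv(im)
for p in [(256,130),(266,150),(260,186),(249,150),(240,150),(275,150),(363,140),(352,187)]: print(p,H[p[1],p[0]])
```

```text
(270, 240) [ 27  30 253]
(270, 212) [ 23  60 201]
(350, 232) [ 28  28 253]
(350, 212) [ 22  68 183]
(301, 150) [ 28  27 253]
(322, 175) [17 29 61]
(330, 160) [ 27  35 252]
(230, 180) [105  16  65]
(390, 230) [100  23  66]
(300, 95) [128   6 175]
(256, 130) [ 19 126 230]
(266, 150) [ 18 135  98]
(260, 186) [ 19 129 202]
(249, 150) [ 20 128 229]
(240, 150) [ 30   3 183]
(275, 150) [ 30   4 122]
(363, 140) [ 20 126 230]
(352, 187) [ 20 127 230]
```

```bash
sed -i 's/^def m_gold.*/def m_gold(im): H=hsv(im); return (H[...,1]>75)\&(H[...,2]>45)\&(H[...,0]>8)\&(H[...,0]<30)/; s/^def m_cheese.*/def m_cheese(im): H=hsv(im); return (H[...,2]>70)\&(H[...,1]>15)\&(H[...,0]>12)\&(H[...,0]<40)/' h.py
python3 - <<'E'
from h import *
np.set_printoptions(suppress=True,precision=3)
im,m=load("slate"); M=m_cheese(im)
for k,s,px in (("big",BIG,(270,235)),("small",SMALL,(350,230)),("sq",SQ,(301,155))):
    print(k,fit(m,M,s,[*world(m,px,35)[0,:2],.4 if k=="sq" else 0],5,35,False,k=="sq"))
im,m=load("sheet"); M=m_gold(im)
for px in ((256,151),(363,158),(302,240),(348,242)): print("f",fit(m,M,FIN,[*world(m,px,23)[0,:2],0],3,23))
E
```

```text
big [434.254 386.377   0.      0.977]
small [440.639 292.738   0.      0.971]
sq [529.629 347.826   0.457   0.961]
f [ 531.049 -287.765    0.034    0.94 ]
f [ 523.534 -404.903   -0.074    0.95 ]
f [ 422.223 -335.506   -0.147    0.947]
f [ 419.679 -391.392    0.018    0.933]
```

```bash
cat >> h.py <<'E'
BY=.190; CH=BY-np.pi; PI=np.pi
def st(): return bot.get_state()
def up(z=125):
    p=st()["tcp_pos"]; bot.movel([p[0],p[1],z],max_speed=200)
def pick(x,y,yaw,z,op=1.0,eff=40):
    bot.grip(op); bot.move_ptp([x,y,110],[PI,0,yaw]); bot.movel([x,y,z+25],max_speed=200)
    hit=bot.movel([x,y,z],max_speed=60,threshold=8)
    bot.grip(0.0,eff); a=st(); bot.movel([x,y,120],max_speed=150); b=st()
    print("pick hit",hit,"z",a["tcp_pos"][2].round(1),"open %.3f %.3f F %.1f t %.1f"%(a["opening"],b["opening"],b["gripper_force"],b["t"])); return a["tcp_pos"][2]
def lower(x,y,yaw,z,zslow=12):
    bot.move_ptp([x,y,120],[PI,0,yaw]); o=st()["opening"]
    bot.movel([x,y,z+zslow],max_speed=200); bot.dwell(.2)
    hit=bot.movel([x,y,z-.5],max_speed=25,threshold=5); s=st()
    print("lower hit",hit,"dz %.1f open %.3f->%.3f t %.1f"%(s["tcp_pos"][2]-z,o,s["opening"],s["t"]),s["contact_force"].round(1)); return s["tcp_pos"][2]-z
E
python3 - <<'E'
from h import *
z=pick(435.1,386.4,CH,11)
lower(632.1,-63.8,CH,z+7)
E
```

```text
pick hit False z 11.7 open 0.730 0.730 F 43.9 t 15.3
lower hit True dz -0.0 open 0.730->0.734 t 18.4 [-3.4  0.8  5.5]
```

Run:
```python
from h import *
bot.grip(.9); up()
im,m=snap("s2","scene"); c=pix(m,[[441.4,292.7,35],[530.4,347.8,35],[632,-64,42]]); print(c)
M=m_cheese(im); n,L,S,ce=cv2.connectedComponentsWithStats(M.astype(np.uint8))
print([(ce[i].round(0),S[i,4]) for i in range(1,n) if 60<S[i,4]<2000 and 320<ce[i][0]<430 and 90<ce[i][1]<260])
z=pick(441.4,292.7,CH,11)
```

```text
[[369.77318762 123.00942595]
 [401.91465065 127.06312812]
 [340.69993592 216.60349499]]
[(array([370., 126.]), np.int32(230)), (array([400., 130.]), np.int32(399)), (array([419., 220.]), np.int32(247))]
pick hit False z 11.5 open 0.523 0.523 F 40.8 t 23.6
```

Run:
```python
from h import *
if lower(549.5,-141.45,CH,11.5+7)<1.5:
    bot.grip(.8); up()
    z=pick(530.4,347.8,.457-PI,11)
    if st()["opening"]>.5: lower(525.5,-43.15,CH,z+7)
```

```text
lower hit True dz 1.4 open 0.519->0.524 t 26.5 [0.1 0.1 5.9]
pick hit False z 11.6 open 0.645 0.646 F 43.5 t 32.0
lower hit True dz 0.2 open 0.647->0.644 t 34.7 [-1.7  0.2  5.8]
```

Run:
```python
from h import *
np.set_printoptions(suppress=True,precision=3)
bot.grip(.9); up()
bot.move_ptp((545,-60,190),[PI,0,PI]); bot.dwell(.3); im,m=snap("board3"); M=m_cheese(im)&(hsv(im)[...,1]<75)&(hsv(im)[...,2]>180)
cv2.imwrite("pics/board3c.png",np.hstack([im,np.dstack([M*255]*3).astype(np.uint8)])[:, :][::1][:, :])
cv2.imwrite("pics/board3v.png",im)
```

```text
(no output)
```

View pics/board3v.png

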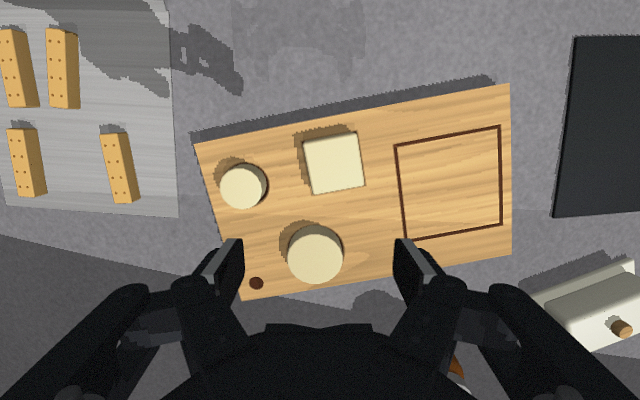

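All three cheeses sit in their wells: small (243,187), square (334,163) and big (315,255). I'll check the heights and centres numerically, and refit the fingers and frame.

Run:
```python
from h import *
np.set_printoptions(suppress=True,precision=2)
im,m=load("board3"); H=hsv(im); M=(H[...,1]<75)&(H[...,1]>15)&(H[...,2]>185)&(H[...,0]<40)
for z in (42,47):
  for k,s,p in (("big",BIG,(632,-64,0)),("small",SMALL,(549.5,-141.5,0)),("sq",SQ,(525.5,-43,.19))):
    print(z,k,fit(m,M,s,p,z,z+.1,False,k=="sq"))
g=cv2.GaussianBlur(im[...,2],(3,3),0).astype(np.float32); t=np.linspace(-1,1,120)[:,None]
L=np.concatenate([np.c_[t*59,0*t+59],np.c_[t*59,0*t-59],np.c_[0*t+59,t*59],np.c_[0*t-59,t*59]])
def f(v):
    q=pix(m,at(L,[v[0],v[1],v[2]/50],22)).astype(np.float32)
    return np.clip(cv2.remap(g,q[None,:,0],q[None,:,1],cv2.INTER_LINEAR),90,190).mean()
r=minimize(f,[551.5,88,9.5],method="Nelder-Mead",options=dict(initial_simplex=np.array([[551.5,88,9.5]])+[[0,0,0],[2,0,0],[0,2,0],[0,0,1]])); print("frame",r.x,r.x[2]/50,r.fun)
bot.move_ptp((480,-350,190),[PI,0,PI]); bot.dwell(.3); im,m=snap("sheet2"); M=m_gold(im)
for p in ((531.9,-287.8,.034),(524.4,-404.9,-.074),(423.1,-335.5,-.147),(420.5,-391.4,.018)): print("f",fit(m,M,FIN,p,3,23))
```

```text
42 big [632.88 -63.87   0.     0.91]
42 small [ 550.26 -142.07    0.      0.9 ]
42 sq [524.66 -43.85   0.2    0.92]
47 big [630.73 -63.55   0.     0.88]
47 small [ 549.5  -140.38    0.      0.87]
47 sq [524.23 -43.64   0.19   0.89]
frame [551.75  89.62   9.55] 0.19102809915716992 128.5779266357422
f [ 532.46 -287.85    0.06    0.92]
f [ 524.46 -404.94   -0.08    0.94]
f [ 423.56 -335.53   -0.15    0.96]
f [ 420.93 -391.43   -0.      0.95]
```

```bash
cat >> h.py <<'E'
F=np.array([550.7,88.7]); EX=np.array([np.cos(BY),np.sin(BY)]); EY=np.array([-np.sin(BY),np.cos(BY)])
FS=[(531.8,-287.8,.047),(524.3,-404.9,-.077),(423.0,-335.5,-.148),(420.4,-391.4,.009)]
def finger(i,spot,yaw,dz):
    x,y,a=FS[i]; z=pick(x,y,a-PI,8,.5)
    if not .2<st()["opening"]<.32: print("LOST"); return False
    d=lower(*spot,yaw,z+dz)
    if abs(d)>2: print("BAD HEIGHT"); return False
    bot.grip(.42); up(140); return True
E
python3 - <<'E'
from h import *
finger(0,F-27*EX,CH+PI/2,19) and finger(1,F+27*EX,CH+PI/2,19)
E
```

```text
pick hit False z 8.4 open 0.247 0.246 F 39.1 t 41.2
lower hit True dz -0.0 open 0.246->0.245 t 43.9 [-0.6 -0.   3.8]
pick hit False z 8.5 open 0.248 0.248 F 39.1 t 49.2
lower hit True dz -0.0 open 0.246->0.248 t 52.3 [ 0.1 -0.6  4.4]
```

Run:
```python
from h import *
finger(2,F-27*EY,CH,39) and finger(3,F+27*EY,CH,39)
bot.move_ptp((530,20,200),[PI,0,PI]); bot.dwell(.3); snap("fin")
```

```text
pick hit False z 8.4 open 0.246 0.247 F 39.2 t 57.5
lower hit True dz 0.0 open 0.245->0.245 t 60.2 [-0.9  0.4  3.4]
pick hit False z 8.4 open 0.247 0.244 F 39.3 t 65.4
lower hit True dz -0.0 open 0.244->0.244 t 68.4 [-0.5 -0.8  4.7]
```

View pics/fin.png

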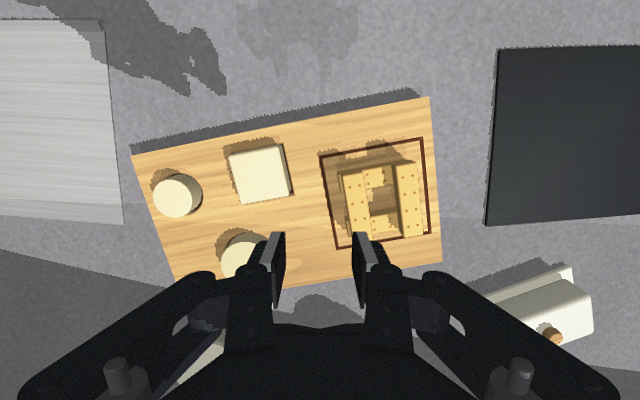

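The tower stands inside the frame at (380,200), the sheet is empty, and the cheeses look seated at (177,195), (260,172) and (240,255). One last numeric check and an unobstructed look, then I hand in.

Run:
```python
from h import *
np.set_printoptions(suppress=True,precision=2)
bot.move_ptp((480,-40,230),[PI,0,PI]); bot.dwell(.3); im,m=snap("fin2")
H=hsv(im); M=(H[...,1]<75)&(H[...,1]>15)&(H[...,2]>185)&(H[...,0]<40)
for k,s,p in (("big",BIG,(632,-64,0)),("small",SMALL,(549.5,-141.5,0)),("sq",SQ,(525.5,-43,.19))):
    print(k,fit(m,M,s,p,42,42.1,False,k=="sq"))
c=pix(m,[[*F,50]])[0].astype(int)
for a,s in ((CH,-1),(CH,1)): cv2.polylines(im,[pix(m,at(FIN,[*(F+s*27*EY),BY],62)).astype(np.int32)],True,(255,0,0),1)
cv2.imwrite("pics/fin2v.png",cv2.resize(im[60:360,120:520],None,fx=2,fy=2)); print(c,st()["t"])
```

```text
big [632.53 -63.98   0.     0.86]
small [ 549.57 -141.99    0.      0.92]
sq [524.52 -43.86   0.19   0.93]
[422 233] 70.9833
```

View pics/fin2v.png

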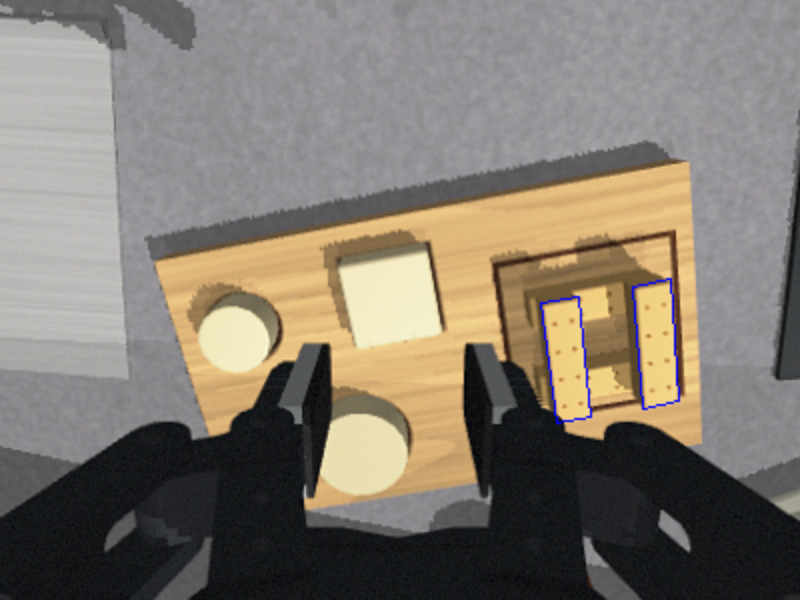

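The upper pair matches its planned outline at (567,360) and (656,345), and all the cheeses are centred in their wells.

```bash
python3 -c "
from h import *
print(bot.sign_off())"
```

```text
the job is handed in; nothing more can be done
None
```

I handed the job in at about 71 s: the three cheeses are seated in their wells, and the four shortbread fingers present are stacked in a two-layer crosswise tower in the frame. The final camera check showed everything in place, but the judging result was not reported back.

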